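Put the icing spreaders away in the knife dock

ROBOT

A 6-joint arm with a two-finger parallel gripper is mounted at the origin on a cart in front of the work surface, level with it; the furniture and walls round the work are solid. World frame = base frame: x ahead of the robot, y to its left, z up, the work surface at z = 0. Lengths are in m, angles in degrees, forces in N, time in s.
With the tool pointing down it reaches from about 0.35 to 0.875 m from the base axis. Payload 4.2 kg.
Tool frame: the origin (TCP) lies midway between the tips of the shut fingers; the grasp point (between the pads) lies 19 mm behind it; y points along the fingers, z is the direction in which the jaws open and shut, and the axes are right-handed (so a half turn about y gives the same grasp; the last joint's range is limited). The gripper opens to 87 mm and grips with 3 to 60 N. Pads are 19 mm wide; open, the fingers measure 117 mm over their backs; the gripper's body (75 mm by 190 mm) begins 51 mm behind the grasp point.
Start: joints at [-57.261, 22.042, 0.453, 0, -68.411, -14.817], TCP at [0.192, -0.595, 0.223] pointing down, gripper open.
Joint ranges: [-179.83, 179.83], [-69.29, 118.12], [-61.27, 80.66], [-181.25, 117.63], [-171.15, -9.14], [-177.46, 177.46]. Speed limits (degrees/s): [159.86, 159.86, 180, 180, 180, 180].

INTERFACE

Orientations are given as [roll, pitch, yaw] about the fixed x, y, z axes, in that order (R = Rz(yaw) Ry(pitch) Rx(roll)).
In Python, from workcell import env gives the robot as it stands. The module is installed in compiled form; this text tells all that it offers. Calls block until the motion is done:
- env.goto(position, orientation): joint-space move of the TCP to a pose.
- env.move_straight(position, rotation=None, rate=0.15, force_limit=None): straight line of the TCP; rotation=None keeps the orientation; rate is the mean speed in m/s. With force_limit (N) it stops when the force on the tool has changed by that much, and returns True; else False.
- env.set_joints(angles): joint-space move.
- env.gripper_to(opening, grasp_force=None): opening from 0.0 (shut) to 1.0 (fully open); grasp_force is the grip in N (None keeps the last); returns when the fingers have stopped.
- env.dwell(seconds).
- env.inverse_kinematics(position, orientation): joint angles nearest the present ones, or None.
- env.read_state(): the state.
- env.grab_frame(name): name is "side" or "top"; returns a dict with "image" (480x640x3 uint8, blue, green, red), "fx", "fy", "cx", "cy" (pixels), "position" and "orientation" of the camera in the world. Camera axes: x right, y up, looking along -z (the intrinsics and any distortion apply to the point x, -y, -z); pixel columns grow to the right and rows downward; lengths in m; the calibration is good to about 2 mm. A picture is of the moment at which its call begins. There is no depth.
A pose or a line that the arm cannot do raises env.Unreachable and nothing moves.
- env.close_job(): hands the job in, once; it reports no verdict.
Trained networks look in a picture, given as the dict that the camera call returned (one of the last four; its "shot" number tells which), for a name from the list of things; names that differ only in an ending like _2 or _b are one class to them, and where a whole thing is asked for, a point or a joint stands for the part that bears it (a point fixed in the world has none). Each returns a list of dicts, best first, with "score" (0 to 1); they miss things now and then, are a little off and sometimes report something else, mostly with a low value. They report only what shows in the picture. A call takes as long as a camera call. They do not tell look-alikes from the thing itself.
- env.search_frame(picture, thing): "xyz" ([x, y, z] in m, in world coordinates, good to about 4 mm: the middle of the surface that is visible of it).
- env.trace(picture, thing): "mask" (480x640 bool, what is visible of it).
The state is a dict: "clock": time; "joint_positions": joint angles; "qvel": joint speeds; "joint_torque": joint torques, N m; "position": TCP position; "tool_rot": TCP orientation; "force": force on the tool from outside, world axes, zero at the start; "wrist_torque": the same for the moment, N m; "opening": opening from 0.0 (shut) to 1.0 (fully open).
Only numpy, scipy, OpenCV 4.12 (cv2) and the standard library are available. Lean on these libraries where they do the work, as an engineer would, in place of code of your own. Each camera call takes 0.05 s, during which the arm holds its last target. There are 200 camera calls.

TASK

Put every icing spreader from the draining caddy away in the knife dock, one to a slot: blade level and on edge, right down on the slot's floor, tip to the back and handle jutting out at the front (they stand upright, so press the tip on the table to swing the spreader level between the fingers). Then lay the guard bar across the top of the dock, grip up, down in its seat between the ribs, and leave the mug and the shakers where they are.

Things in the scene. Friction and masses are not known exactly. Their poses are not given: they have to be found in the camera images.
- spreader_red: flat icing spreader, red handle, 175 mm, 70 g (may be absent). Origin mid blade tip; z tip to butt, x across the width, y normal to the flat. Steel blade 0-95 mm from the tip, 30 wide (22 in the last 18 mm), 6 thick; handle 95-175 mm, 20 wide, 12 thick; mass centre 80 mm. Pinched at 15 N on the handle flats, 145 mm from the tip, it swings about y when the tip is pressed down
- spreader_blue: flat icing spreader, blue handle, 175 mm, 70 g (may be absent). Origin mid blade tip; z tip to butt, x across the width, y normal to the flat. Steel blade 0-95 mm from the tip, 30 wide (22 in the last 18 mm), 6 thick; handle 95-175 mm, 20 wide, 12 thick; mass centre 80 mm. Pinched at 15 N on the handle flats, 145 mm from the tip, it swings about y when the tip is pressed down
- spreader_green: flat icing spreader, green handle, 175 mm, 70 g (may be absent). Origin mid blade tip; z tip to butt, x across the width, y normal to the flat. Steel blade 0-95 mm from the tip, 30 wide (22 in the last 18 mm), 6 thick; handle 95-175 mm, 20 wide, 12 thick; mass centre 80 mm. Pinched at 15 N on the handle flats, 145 mm from the tip, it swings about y when the tip is pressed down
- spreader_yellow: flat icing spreader, yellow handle, 175 mm, 70 g (may be absent). Origin mid blade tip; z tip to butt, x across the width, y normal to the flat. Steel blade 0-95 mm from the tip, 30 wide (22 in the last 18 mm), 6 thick; handle 95-175 mm, 20 wide, 12 thick; mass centre 80 mm. Pinched at 15 N on the handle flats, 145 mm from the tip, it swings about y when the tip is pressed down
- caddy: draining caddy, white on a grey foot, fixed, 184 (x) x 62 (y) mm, 70 mm high; origin mid underside. Four pockets in a row at x = -57, -19, 19, 57 mm, each 34 (x) x 9 (y) mm, floor 12 mm up; the spreaders stand in them blade down, flats facing +y and -y, leaning up to 4 degrees
- dock: beech knife dock, fixed, 90 (x) x 200 (y) x 47 mm; origin mid underside, front faces -x. Four slots along x, 10 mm wide, at y = -69, -23, 23, 69 mm, open above and at both ends, floor 15 mm up. A blade goes in level, on edge, tip to the back, handle out at the front (too thick for the slot). Seated, a spreader's origin is at x = 45 (30 to 50), z = 30 mm here
- dock_seat (a point): seat for the guard bar: centre of the dock's top, 47 mm above the table, axes as the dock's. A 27 mm wide channel along y between pairs of dark ribs, 8 mm high, at y = -88 and 88 mm
- guard: loose dark wooden guard bar, 20 (x) x 200 (y) x 10 (z) mm, 0.12 kg, lying on the table, with a pale upright grip in the middle, 18 (x) x 30 (y) mm, up to 36 mm above the underside; origin mid underside. Seated, its origin is at the seat and its y along the dock's y (either way round)
- kettle: white jug kettle, fixed, 150 mm across (x), 210 mm over spout and handle (y), 218 mm high, at the back in the middle; carry things over or round it. Other fixed bystanders stand along the back edge, up to 153 mm high; origin in its underside
- mug_table: white mug, 94 mm high, a bystander at the front; origin in its underside
- salt_shaker: salt shaker, 44 mm across, 90 mm high, a bystander at the back; origin in its underside
- pepper_shaker: pepper shaker, 44 mm across, 90 mm high, a bystander at the back right; origin in its underside
There are look-alikes about, which are no part of the job. Leave any purple look-alike of the spreader_yellow alone.

How it is judged (in metres and radians):
On the way, in this order (a step that is already met when the one before it is completed fails the run):
1. every spreader that is present is seated in a slot of the dock (x of spreader_red in the frame of dock between 0.025 and 0.06 m and y of spreader_red in the frame of dock between -0.09 and 0.09 m and z of each of spreader_red, spreader_blue, spreader_green, spreader_yellow in the frame of dock below 0.035 m and angle between the z axis of each of spreader_red, spreader_blue, spreader_green, spreader_yellow and the x axis of dock, either way round below 0.09 rad and linear speed of each of spreader_red, spreader_blue, spreader_green, spreader_yellow below 0.03 m/s and x of spreader_blue in the frame of dock between 0.025 and 0.06 m and y of spreader_blue in the frame of dock between -0.09 and 0.09 m and x of spreader_green in the frame of dock between 0.025 and 0.06 m and y of spreader_green in the frame of dock between -0.09 and 0.09 m and x of spreader_yellow in the frame of dock between 0.025 and 0.06 m and y of spreader_yellow in the frame of dock between -0.09 and 0.09 m), for 0.2 s.
2. the guard bar lies in its seat across the dock (x of guard in the frame of dock between -0.006 and 0.006 m and y of guard in the frame of dock between -0.015 and 0.015 m and z of guard in the frame of dock between 0.043 and 0.051 m and angle between the y axis of guard and the y axis of dock, either way round below 0.1 rad and angle between guard's own z axis and vertical below 0.1 rad and linear speed of guard below 0.03 m/s), for 0.2 s.
At the end, for the whole second after the job is handed in: Each spreader present is at rest in a dock slot: tip 25 to 60 mm behind the dock middle, under 35 mm above its underside, within 0.09 rad of the slot. Guard bar at rest in its seat: within 6 mm (x) and 15 mm (y) of the middle, 43 to 51 mm up, within 0.1 rad, grip up (all of step 1 and all of step 2); the robot touches nothing.
It fails at once if the mug or a shaker is moved by more than 30 mm or tipped (distance of any of mug_table, salt_shaker, pepper_shaker from where it was at the start of the episode above 0.03 m or angle between any of mug_table, salt_shaker, pepper_shaker's own z axis and vertical above 0.5 rad).
Of spreader_red, spreader_blue, spreader_green, spreader_yellow only 3 to 4 are there at a start; the rules pass over those that are not, and their reading is None.
At some moment in a run one of guard may be knocked a few centimetres aside while the robot is not near it.
It also fails if it takes over 210 s, if anything falls off the work surface, if the arm or the gripper's body presses on something with over 40 N, if the wrist force passes 120 N, or if a joint passes its speed limit or range.

## Working session

There is one attempt and no reset: what is moved stays moved. The work goes in short steps, each a Python script; the robot and the scene stay as the last script left them, time stands still between calls to the robot, and variables do not carry over. Pictures are saved under pics/ and viewed, about 12 in all and at most 16, crops included, and the job is handed in when it is done.

```bash
mkdir -p pics; python3 - <<'E'
from workcell import env
import cv2,numpy as np
s=env.read_state();print(s['clock'],s['position'],s['tool_rot'],s['opening'])
for n in ['top','side']:
    f=env.grab_frame(n);cv2.imwrite(f'pics/{n}0.png',f['image'])
    print(n,f['fx'],f['fy'],f['cx'],f['cy'],f['position'],f['orientation'],[k for k in f])
    for t in ['spreader_red','spreader_blue','spreader_green','spreader_yellow','caddy','dock','guard','kettle','mug_table','salt_shaker','pepper_shaker']:
        r=env.search_frame(f,t);print(t,[(np.round(d['xyz'],3).tolist(),round(d['score'],2)) for d in r[:3]])
E
```

```text
0.0 [ 0.19215688 -0.5940898   0.22142248] [-8.98719221e+01  5.07973702e-03  1.79123437e+01] 0.9992062747506407
top 536.610634486243 536.610634486243 328.24191430164603 238.8581503634862 [ 0.40692638 -0.06665457  1.38252016] [  5.32441185   0.13242442 -88.81034953] ['image', 'fx', 'fy', 'cx', 'cy', 'position', 'orientation', 'shot']
spreader_red [([0.618, 0.189, 0.049], 0.53)]
spreader_blue [([0.717, 0.261, 0.065], 0.59)]
spreader_green [([0.579, -0.274, 0.149], 0.52)]
spreader_yellow [([0.424, -0.377, 0.108], 0.74), ([0.705, -0.003, 0.216], 0.38)]
caddy [([0.501, -0.263, 0.018], 0.61)]
dock [([0.619, 0.195, 0.047], 0.8)]
guard []
kettle [([0.704, -0.001, 0.214], 0.77), ([0.501, -0.274, 0.146], 0.64)]
mug_table [([0.351, 0.131, 0.012], 0.92), ([0.578, -0.275, 0.148], 0.53)]
salt_shaker [([0.716, 0.259, 0.065], 0.83), ([0.62, 0.195, 0.046], 0.29)]
pepper_shaker [([0.691, -0.217, 0.079], 0.51)]
side 471.9327399414395 471.9327399414395 323.62249567240667 243.83058894578025 [ 0.54247319 -1.20263979  0.67196867] [62.2487767  -0.39335838 -0.22595044] ['image', 'fx', 'fy', 'cx', 'cy', 'position', 'orientation', 'shot']
spreader_red [([0.5, -0.281, 0.128], 0.66), ([0.692, -0.238, 0.063], 0.52)]
spreader_blue []
spreader_green [([0.579, -0.286, 0.121], 0.71)]
spreader_yellow [([0.426, -0.386, 0.086], 0.98), ([0.542, -0.284, 0.123], 0.85)]
caddy [([0.518, -0.293, 0.035], 0.6)]
dock [([0.611, 0.135, 0.05], 0.81)]
guard [([0.47, -0.149, 0.014], 0.8), ([0.614, 0.13, 0.049], 0.51)]
kettle [([0.704, -0.048, 0.138], 0.72), ([0.541, -0.285, 0.122], 0.27)]
mug_table [([0.354, 0.089, 0.063], 0.86)]
salt_shaker [([0.579, -0.287, 0.122], 0.19)]
pepper_shaker [([0.694, -0.243, 0.063], 0.78)]
```

View pics/top0.png

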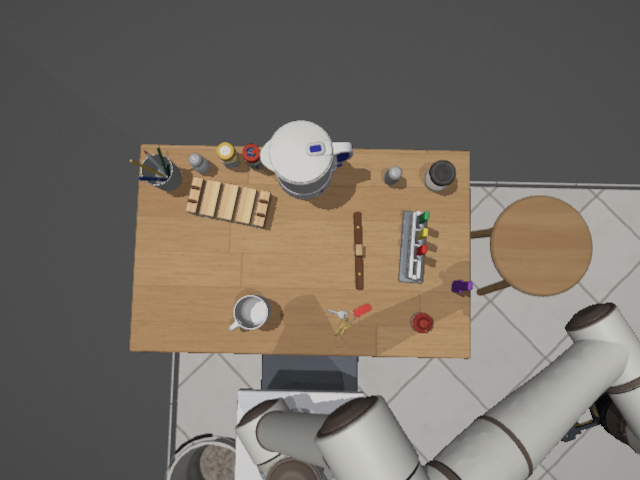

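View pics/side0.png

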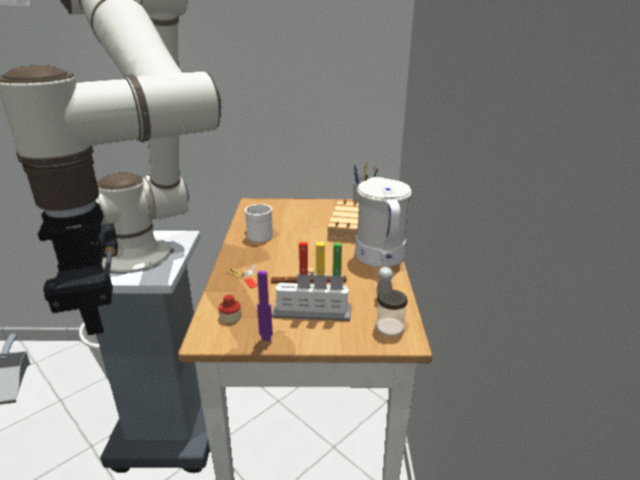

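The top view shows the dock at (230,203), the guard at (359,250), and the caddy at (413,246). Red (423,250), yellow (425,233) and green (425,216) handles stand in the caddy, and blue is absent. The purple look-alike stands at (461,286) and is to be left. Next I'll take enlarged crops and measure the dock.

```bash
cat > h.py <<'E'
from workcell import env
import cv2,numpy as np
from scipy.spatial.transform import Rotation as Ro
def cam(f): return np.array(f['position']),Ro.from_euler('xyz',f['orientation'],degrees=True).as_matrix()
def proj(f,P):
    p,R=cam(f);q=(np.atleast_2d(P)-p)@R
    return np.c_[f['cx']-f['fx']*q[:,0]/q[:,2], f['cy']+f['fy']*q[:,1]/q[:,2]]
def ray(f,uv):
    p,R=cam(f);uv=np.atleast_2d(uv)
    d=np.c_[(uv[:,0]-f['cx'])/f['fx'],-(uv[:,1]-f['cy'])/f['fy'],-np.ones(len(uv))]
    return p,d@R.T
def onz(f,uv,z):
    p,d=ray(f,uv);return p+d*((z-p[2])/d[:,2])[:,None]
def tri(f1,uv1,f2,uv2):
    p1,d1=ray(f1,uv1);p2,d2=ray(f2,uv2)
    A=np.c_[d1[0],-d2[0]];t=np.linalg.lstsq(A,p2-p1,rcond=None)[0]
    a=p1+t[0]*d1[0];b=p2+t[1]*d2[0];return (a+b)/2,np.linalg.norm(a-b)
E
python3 - <<'E'
from h import *
ft=env.grab_frame('top');fs=env.grab_frame('side')
cv2.imwrite('pics/t.png',ft['image'])
rs=lambda im,k:cv2.resize(im,None,fx=k,fy=k,interpolation=cv2.INTER_CUBIC)
a=rs(ft['image'][170:240,180:280],4);b=rs(ft['image'][200:300,395:475],4)[:280]
b=rs(ft['image'][205:275,345:445],4);c=rs(fs['image'][230:330,250:360],3.6)[:, :400]
d=rs(fs['image'][170:230,320:420],4)
top=np.hstack([a,b]);bot=np.zeros((320,800,3),np.uint8)
bot[:,:396]=c[:320,:396];bot[:240,400:800]=d
cv2.imwrite('pics/crop1.png',np.vstack([top,bot]))
print('table', onz(ft,[[140,147],[469,150],[470,355],[133,352]],0).round(3).tolist())
hsv={n:cv2.cvtColor(f['image'],cv2.COLOR_BGR2HSV) for n,f in(('t',ft),('s',fs))}
for n,lo,hi in(('red',0,6),('yellow',22,34),('green',45,85)):
    out=[]
    for k,box in(('t',(395,205,440,285)),('s',(280,230,360,285))):
        H=hsv[k];m=((H[...,0]>=lo)&(H[...,0]<=hi)&(H[...,1]>140)&(H[...,2]>50)).astype(np.uint8)
        z=np.zeros_like(m);x0,y0,x1,y1=box;z[y0:y1,x0:x1]=m[y0:y1,x0:x1]
        v,u=np.nonzero(z);out.append((u.mean(),v.mean(),u.min(),u.max(),v.min(),v.max(),len(u)))
    print(n,np.round(out,1).tolist(),tri(ft,out[0][:2],fs,out[1][:2]))
g=cv2.cvtColor(ft['image'],cv2.COLOR_BGR2HSV)
# guard & ribs: dark brown
V=g[...,2];
for nm,box in(('guard',(345,205,375,295)),('dock',(182,172,276,234))):
    x0,y0,x1,y1=box;m=np.zeros(V.shape,np.uint8);m[y0:y1,x0:x1]=V[y0:y1,x0:x1]<(110)
    n,l,st,ce=cv2.connectedComponentsWithStats(m)
    for i in range(1,n):
        if st[i,4]>5: print(nm,st[i].tolist(),ce[i].round(1).tolist(),onz(ft,ce[i],.055 if nm=='dock' else .01).round(4).tolist())
E
```

```text
table [[0.768, 0.44, 0.0], [0.778, -0.426, 0.0], [0.247, -0.426, 0.0], [0.237, 0.429, 0.0]]
red [[421.8, 249.7, 417.0, 426.0, 245.0, 254.0, 80.0], [303.0, 257.7, 299.0, 306.0, 242.0, 273.0, 205.0]] (array([ 0.50219598, -0.27723272,  0.14952849]), np.float64(0.0022214332723585802))
yellow [[422.9, 233.3, 418.0, 428.0, 228.0, 238.0, 77.0], [320.0, 257.3, 316.0, 324.0, 242.0, 274.0, 219.0]] (array([ 0.54026279, -0.27925747,  0.15174227]), np.float64(0.0026600864022487056))
green [[422.3, 218.4, 419.0, 427.0, 212.0, 222.0, 43.0], [337.3, 245.2, 335.0, 339.0, 245.0, 246.0, 6.0]] (array([ 0.57500228, -0.27301587,  0.17888443]), np.float64(0.010275196958877035))
guard [354, 212, 8, 33, 224] [357.3, 228.4] [[0.5633, -0.135, 0.01]]
guard [355, 254, 8, 36, 244] [358.7, 271.4] [[0.4529, -0.1403, 0.01]]
dock [182, 172, 10, 25, 199] [185.9, 182.6] [[0.665, 0.2993, 0.055]]
dock [200, 172, 17, 5, 52] [207.4, 173.3] [[0.6897, 0.2463, 0.055]]
dock [264, 172, 11, 4, 27] [269.4, 173.0] [[0.6939, 0.0903, 0.055]]
dock [191, 180, 15, 37, 129] [199.9, 199.8] [[0.6221, 0.2622, 0.055]]
dock [207, 183, 16, 37, 115] [217.2, 203.3] [[0.6141, 0.2186, 0.055]]
dock [192, 186, 7, 4, 18] [195.0, 187.5] [[0.653, 0.2758, 0.055]]
dock [222, 188, 19, 35, 96] [234.4, 206.4] [[0.6071, 0.1752, 0.055]]
dock [235, 191, 23, 35, 85] [250.6, 211.0] [[0.5964, 0.1344, 0.055]]
dock [256, 194, 19, 35, 185] [266.7, 211.5] [[0.5961, 0.094, 0.055]]
dock [189, 200, 7, 3, 15] [192.0, 201.0] [[0.6187, 0.2818, 0.055]]
```

View pics/crop1.png

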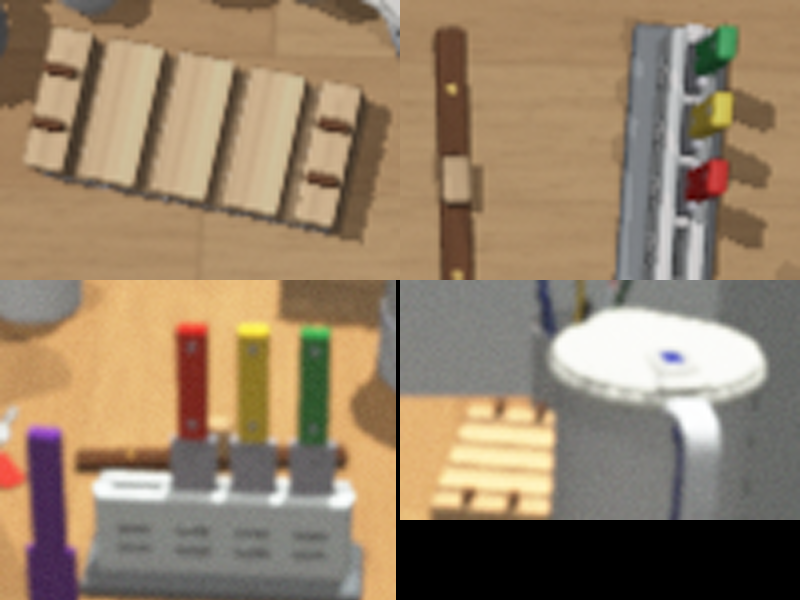

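```bash
python3 - <<'E'
from h import *
from scipy.optimize import minimize
ft=env.grab_frame('top');V=cv2.cvtColor(ft['image'],cv2.COLOR_BGR2GRAY).astype(np.float32)
rib=np.array([[62,71],[48,124],[335,122],[322,180]])/4.+[180,170]-.4
R=onz(ft,rib,.053);print('ribs',R[:,:2].round(4).tolist())
c=R.mean(0)[:2];d=(R[:2].mean(0)-R[2:].mean(0))[:2];print('mid',c,'sep',np.linalg.norm(d),'yaw',np.degrees(np.arctan2(-d[0],d[1])), 'pair sep',np.linalg.norm(R[0]-R[1]))
xs=np.linspace(-.034,.034,30)
def P(p,X,Y):
    a=p[2];return np.c_[p[0]+np.cos(a)*X-np.sin(a)*Y,p[1]+np.sin(a)*X+np.cos(a)*Y,np.full(len(X),.047)]
def samp(p,ys):
    X,Y=[q.ravel() for q in np.meshgrid(xs,ys)];uv=proj(ft,P(p,X,Y)).astype(np.float32)
    return cv2.remap(V,uv[:,0].reshape(-1,1),uv[:,1].reshape(-1,1),cv2.INTER_LINEAR).mean()
sl=np.concatenate([s+np.linspace(-.004,.004,5) for s in(-.069,-.023,.023,.069)])
tp=np.concatenate([s+np.linspace(-.014,.014,9) for s in(-.046,0,.046)]+[[.077,-.077]])
best=[]
for dy in np.arange(-.008,.0081,.001):
  for yw in np.radians(np.arange(-18,-3,.5)):
    p=(c[0],c[1]+dy,yw);best.append((samp(p,tp)-samp(p,sl),p))
best.sort(key=lambda t:-t[0])
for b in best[:5]:print(b[0],b[1][:2],np.degrees(b[1][2]))
cf=onz(ft,[[403.75,212],[399.5,275]],.01);d=cf[0]-cf[1];print('caddy yaw',np.degrees(np.arctan2(d[1],d[0])))
ct=onz(ft,[[345+(712-400)/4,205+35/4],[345+(708-400)/4,205+100/4],[345+(705-400)/4,205+168/4]],.187);print('tops',ct.round(3).tolist())
p=best[0][1]
im=cv2.resize(ft['image'][170:240,180:280],None,fx=6,fy=6,interpolation=cv2.INTER_CUBIC)
for s in(-.069,-.023,.023,.069):
  for o in(-.005,.005):
    uv=(proj(ft,P(p,np.array([-.045,.045]),np.array([s+o]*2)))-[180,170]+.5)*6
    cv2.line(im,*[tuple(int(round(q)) for q in w) for w in uv],(0,0,255),1)
cv2.imwrite('pics/dockfit.png',im)
E
```

```text
ribs [[0.6538, 0.2761], [0.62, 0.2834], [0.6249, 0.1036], [0.5881, 0.1105]]
mid [0.62171501 0.19341693] sep 0.17533858036442423 yaw -9.975155539475164 pair sep 0.0345910706589867
91.06841 (np.float64(0.6217150090069948), np.float64(0.1944169300397344)) -10.5
91.02861 (np.float64(0.6217150090069948), np.float64(0.1944169300397344)) -10.0
90.90291 (np.float64(0.6217150090069948), np.float64(0.1944169300397344)) -11.0
90.80168 (np.float64(0.6217150090069948), np.float64(0.1944169300397344)) -9.5
90.548996 (np.float64(0.6217150090069948), np.float64(0.1944169300397344)) -11.5
caddy yaw -3.377978673539656
tops [[0.579, -0.273, 0.187], [0.543, -0.271, 0.187], [0.504, -0.27, 0.187]]
```

View pics/dockfit.png

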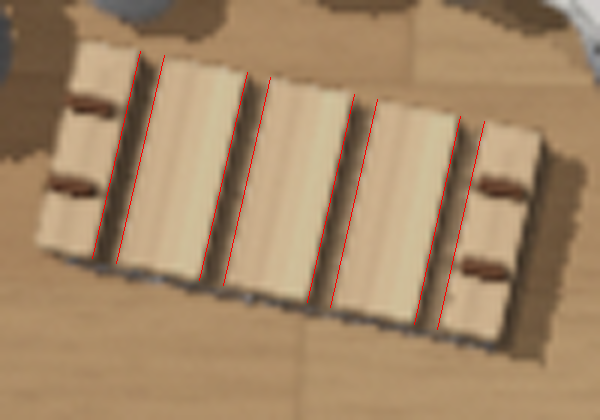

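The fit lines match the slots: dock at (0.622, 0.194), yaw about -10.2°. Now I'll pick red and swing it on the table.

```bash
cat >> h.py <<'E'
D=np.array([.6217,.1944]);DY=-10.2; L=.145; CY=-3.4
def appr(b,yaw): # approach direction for orientation [-90,b,yaw]
    return Ro.from_euler('xyz',[-90,b,yaw],degrees=True).as_matrix()[:,1]
def line(g,b,yaw,rate=.2,fl=None):
    """move grasp point to g with lean b, yaw"""
    return env.move_straight((np.array(g)+.019*appr(b,yaw)).tolist(),[-90,b,yaw],rate=rate,force_limit=fl)
def fwd(yaw): return np.array([np.cos(np.radians(yaw)),np.sin(np.radians(yaw)),0])
def dockp(x,y,z):
    f=fwd(DY);return np.array([D[0],D[1],0])+x*f+y*np.array([-f[1],f[0],0])+[0,0,z]
def st():
    s=env.read_state();return round(s['clock'],1),np.round(s['position'],4).tolist(),np.round(s['tool_rot'],1).tolist(),np.round(s['force'],1).tolist(),round(s['opening'],3)
def pick(x,y,gz=.157):
    line([x,y,.30],0,CY,.3); line([x,y,gz],0,CY,.15)
    env.gripper_to(0,grasp_force=15); print('grip',st())
    line([x,y,.27],0,CY,.15)
def swing(T=(.56,-.05),b=-25,th1=82):
    t0=np.radians(-b); S=lambda t,dz=0:np.array([T[0]-L*np.sin(t)+.011*np.cos(t)*0,T[1],.011*np.sin(t)+L*np.cos(t)+dz])
    line(S(t0,.07),b,0,.3); line(S(t0,.01),b,0,.15); print('above',st())
    for t in np.radians(np.arange(-b,th1+.1,6)): line(S(t,-.001),b,0,.06)
    print('swung',st()); env.gripper_to(0,grasp_force=40)
    g=S(np.radians(th1)); line(g+[0,0,.1],b,0,.15)
def pic(name,crops,k=4):
    fr={n:env.grab_frame(n) for n in ('top','side')}; out=[]
    for n,(x0,y0,x1,y1) in crops: out.append(cv2.resize(fr[n]['image'][y0:y1,x0:x1],None,fx=k,fy=k,interpolation=cv2.INTER_CUBIC))
    w=sum(o.shape[1] for o in out);h=max(o.shape[0] for o in out);im=np.zeros((h,w,3),np.uint8);x=0
    for o in out: im[:o.shape[0],x:x+o.shape[1]]=o;x+=o.shape[1]
    cv2.imwrite(f'pics/{name}.png',im);return fr
E
python3 - <<'E'
from h import *
s=env.read_state()['position']
env.goto([.45,-.30,.32],[-90,0,CY])
pick(.503,-.275); swing(); print(st())
pic('sw1',[('top',(270,150,470,350)),('side',(220,130,420,330))],2)
E
```

```text
grip (5.5, [0.5029, -0.2758, 0.1379], [-90.1, 0.0, -3.4], [0.3, -3.9, -2.1], 0.137)Traceback (most recent call last):
  File "<stdin>", line 4, in <module>
  File "h.py", line 35, in swing
    line(S(t0,.07),b,0,.3); line(S(t0,.01),b,0,.15); print('above',st())
                            ~~~~^^^^^^^^^^^^^^^^^^^
  File "h.py", line 23, in line
    return env.move_straight((np.array(g)+.019*appr(b,yaw)).tolist(),[-90,b,yaw],rate=rate,force_limit=fl)
           ~~~~~~~~~~~~~~~~~^^^^^^^^^^^^^^^^^^^^^^^^^^^^^^^^^^^^^^^^^^^^^^^^^^^^^^^^^^^^^^^^^^^^^^^^^^^^^^
workcell.Unreachable: the arm cannot follow that straight line within its joint ranges
```

```bash
python3 - <<'E'
from h import *
print(st(),np.round(env.read_state()['joint_positions'],1))
for T in (.56,.6,.66):
  for b in (-25,-15,0,15,25):
    for t,nm in((25,'s'),(82,'e')):
      t=np.radians(t);g=np.array([T-L*np.sin(t),-.05,.011*np.sin(t)+L*np.cos(t)])
      q=env.inverse_kinematics((g+.019*appr(b,0)).tolist(),[-90,b,0]);print(T,b,nm,None if q is None else np.round(q,0).tolist())
for b in(-25,-15,0):
  for y in(-.069,-.023,.023,.069):
    g=dockp(-.1,y,.03);q=env.inverse_kinematics((g+.019*appr(b,DY)).tolist(),[-90,b,DY]);print('dock',b,y,g.round(3),None if q is None else np.round(q,0).tolist())
E
```

```text
(8.0, [0.5069, -0.0501, 0.1891], [-90.0, -25.0, -0.0], [0.5, 0.4, -0.4], 0.143) [  16.     1.2  -42.8   17.6  -22.8 -120.9]
0.56 -25 s None
0.56 -25 e None
0.56 -15 s [15.0, 10.0, -39.0, 9.0, -27.0, -112.0]
0.56 -15 e None
0.56 0 s [13.0, 16.0, -25.0, -0.0, -49.0, -103.0]
0.56 0 e [16.0, 20.0, -42.0, -0.0, -28.0, -106.0]
0.56 15 s [11.0, 23.0, -14.0, -3.0, -67.0, -100.0]
0.56 15 e [13.0, 26.0, -31.0, -5.0, -48.0, -100.0]
0.56 25 s [10.0, 28.0, -8.0, -4.0, -78.0, -98.0]
0.56 25 e [12.0, 31.0, -24.0, -6.0, -60.0, -98.0]
0.6 -25 s None
0.6 -25 e None
0.6 -15 s [14.0, 14.0, -33.0, 7.0, -29.0, -110.0]
0.6 -15 e None
0.6 0 s [12.0, 20.0, -20.0, -0.0, -50.0, -102.0]
0.6 0 e [14.0, 23.0, -37.0, -0.0, -30.0, -104.0]
0.6 15 s [10.0, 27.0, -9.0, -3.0, -69.0, -99.0]
0.6 15 e [12.0, 29.0, -25.0, -4.0, -51.0, -99.0]
0.6 25 s [10.0, 32.0, -2.0, -4.0, -81.0, -98.0]
0.6 25 e [11.0, 33.0, -19.0, -5.0, -63.0, -98.0]
0.66 -25 s [12.0, 16.0, -38.0, 25.0, -12.0, -125.0]
0.66 -25 e None
0.66 -15 s [12.0, 19.0, -25.0, 6.0, -32.0, -107.0]
0.66 -15 e None
0.66 0 s [11.0, 25.0, -11.0, -0.0, -54.0, -101.0]
0.66
[... 302 characters left out ...]
9 0.189 0.03 ] None
dock -25 0.023 [0.527 0.235 0.03 ] None
dock -25 0.069 [0.535 0.28  0.03 ] [31.0, 27.0, -48.0, 108.0, -17.0, 124.0]
dock -15 -0.069 [0.511 0.144 0.03 ] None
dock -15 -0.023 [0.519 0.189 0.03 ] [31.0, 24.0, -51.0, 69.0, -11.0, 161.0]
dock -15 0.023 [0.527 0.235 0.03 ] [40.0, 27.0, -45.0, 52.0, -15.0, 170.0]
dock -15 0.069 [0.535 0.28  0.03 ] [45.0, 29.0, -38.0, 42.0, -19.0, 176.0]
dock 0 -0.069 [0.511 0.144 0.03 ] [33.0, 28.0, -27.0, -0.0, -35.0, -133.0]
dock 0 -0.023 [0.519 0.189 0.03 ] [37.0, 29.0, -24.0, -0.0, -37.0, -137.0]
dock 0 0.023 [0.527 0.235 0.03 ] [40.0, 31.0, -20.0, -0.0, -39.0, -140.0]
dock 0 0.069 [0.535 0.28  0.03 ] [43.0, 33.0, -16.0, -0.0, -41.0, -143.0]
```

```bash
python3 - <<'E'
s=open('h.py').read()
a=s.index('def swing');b=s.index('def pic(')
s=s[:a]+'''def swing(C=(.585,-.05),b0=-15,th1=82):
    S=lambda d,dz=0:np.array([C[0]-L*np.sin(np.radians(d))+.011*np.cos(np.radians(d)),C[1],.011*np.sin(np.radians(d))+L*np.cos(np.radians(d))+dz])
    t0=-b0
    line(S(t0,.07),b0,0,.3); line(S(t0,.01),b0,0,.15); print('above',st())
    for t in np.linspace(t0,th1,9): line(S(t,-.001),min(0,b0+(t-t0)*.5),0,.08)
    print('swung',st()); env.gripper_to(0,grasp_force=40)
    line(S(th1,.1),0,0,.15)
'''+s[b:]
open('h.py','w').write(s)
E
python3 - <<'E'
from h import *
swing(); print(st())
pic('sw1',[('top',(270,150,470,350)),('side',(220,130,420,330))],2)
E
```

```text
above (9.0, [0.5628, -0.0501, 0.1351], [-90.0, -15.0, 0.0], [0.6, -0.4, -0.5], 0.136)
swung (12.7, [0.443, -0.05, 0.0112], [-90.0, 0.0, 0.0], [-0.4, -0.1, 0.3], 0.138)
(13.7, [0.4421, -0.0501, 0.1113], [-90.0, 0.1, -0.0], [-0.9, 1.4, -0.5], 0.129)
```

View pics/sw1.png

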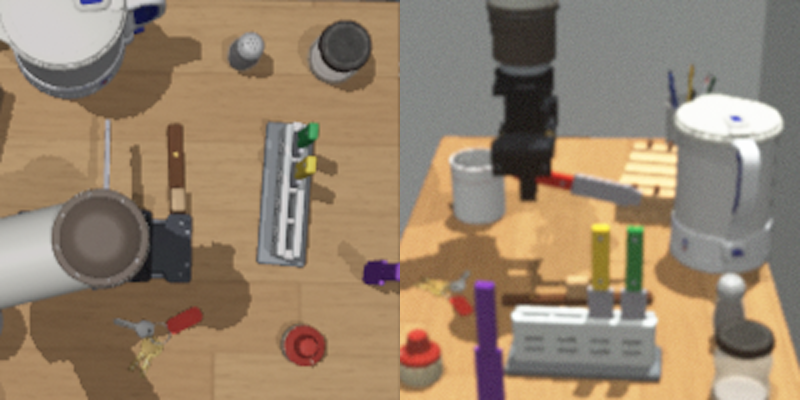

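The red blade is swung, tip forward and about 8–10° down. Now I'll hover over the slot and check alignment.

```bash
cat >> h.py <<'E'
def hover(y,th=82,z=.105,tip=.043):
    gx=tip-L*np.sin(np.radians(th))
    line([.43,.02,.19],0,0,.3); line([.44,.15,.19],0,DY,.3); g=dockp(gx,y,z); line(g+[0,0,.06],0,DY,.25); line(g,0,DY,.15)
    return g
def check(name,y,z=.105,th=82,tip=.043):
    f=env.grab_frame('top');k=6;x0,y0=180,160
    im=cv2.resize(f['image'][y0:y0+90,x0:x0+110],None,fx=k,fy=k,interpolation=cv2.INTER_CUBIC)
    c,s=np.cos(np.radians(th)),np.sin(np.radians(th))
    def dr(P,col):
        uv=(proj(f,np.array(P))-[x0,y0]+.5)*k
        cv2.line(im,*[tuple(int(round(q)) for q in w) for w in uv],col,1)
    for o in(-.005,.005): dr([dockp(-.045,y+o,.047),dockp(.045,y+o,.047)],(0,0,255))
    e=lambda r:dockp(tip-r*s,y,z-(L-r)*c+.015)
    dr([e(0),e(.095)],(0,255,0))
    cv2.imwrite(f'pics/{name}.png',im)
E
python3 - <<'E'
from h import *
hover(.069); print(st()); check('hv1',.069)
E
```

```text
(16.2, [0.5352, 0.2799, 0.087], [-90.0, -0.1, -10.2], [-1.4, 0.3, -0.6], 0.131)
```

View pics/hv1.png

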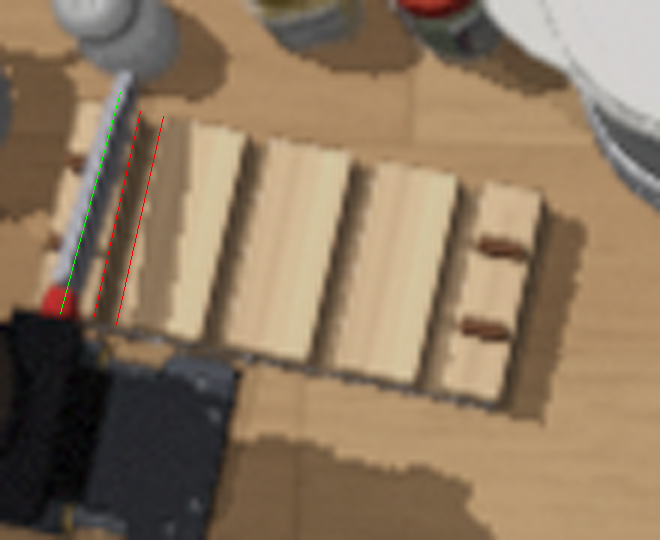

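Blade lines up with the prediction laterally, with the tip about 4 mm further ahead. Lowering it with a force limit.

```bash
cat >> h.py <<'E'
def place(y,th=82,tip=.039,z0=.105,rel=.24):
    gx=tip-L*np.sin(np.radians(th))
    line(dockp(gx,y,z0),0,DY,.1)
    r=line(dockp(gx,y,.060),0,DY,.06,12); print('in',r,st())
    if r: return False
    env.gripper_to(0,grasp_force=15)
    r=line(dockp(gx-.001,y,.030),0,DY,.04,15); print('down',r,st())
    return not r
def leave(y,th=82,tip=.039,rel=.27):
    gx=tip-L*np.sin(np.radians(th))
    env.gripper_to(rel); env.dwell(.3); s=env.read_state()['position']
    env.move_straight([s[0],s[1],.20],rate=.15)
E
python3 - <<'E'
from h import *
print(place(.069))
pic('pl1',[('top',(170,160,280,260)),('side',(310,150,420,250))],3.5)
E
```

```text
in False (17.4, [0.5313, 0.281, 0.0413], [-90.0, -0.0, -10.2], [0.3, -0.5, -0.6], 0.129)
down False (18.5, [0.5301, 0.281, 0.0111], [-90.0, -0.0, -10.2], [-0.7, -0.2, -0.7], 0.138)
True
```

View pics/pl1.png

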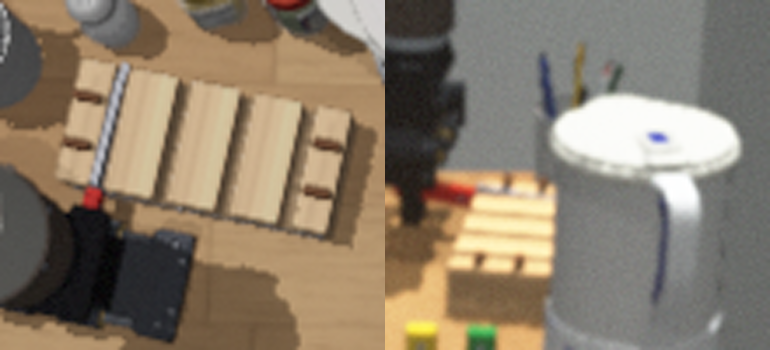

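Red is in its slot. I'll release it and do yellow.

```bash
cat >> h.py <<'E'
def cycle(x,y,slot,rel=True):
    line([.45,.1,.26],0,0,.3); env.gripper_to(.6); line([.45,-.2,.30],0,CY,.3)
    pick(x,y); line([.5,-.15,.27],0,0,.3); swing(); hover(slot)
    return place(slot)
E
python3 - <<'E'
from h import *
leave(.069); print(st())
print(cycle(.541,-.277,.023)); print(st())
pic('pl2',[('top',(170,160,280,260)),('side',(230,150,420,350))],3)
E
```

```text
(20.9, [0.5295, 0.2807, 0.1989], [-90.1, 0.1, -10.2], [-0.7, -1.0, -1.0], 0.272)
grip (26.1, [0.5409, -0.278, 0.1379], [-90.1, 0.0, -3.4], [-1.0, -4.3, -2.8], 0.138)
above (28.7, [0.5641, -0.0507, 0.1355], [-90.0, -15.1, -0.1], [-0.7, -1.1, -0.8], 0.137)
swung (32.4, [0.4431, -0.05, 0.0112], [-90.0, 0.0, 0.0], [-0.5, -0.3, -0.6], 0.134)
in False (36.8, [0.5231, 0.2357, 0.0412], [-90.0, -0.0, -10.2], [-0.0, -0.2, -1.2], 0.136)
down False (37.9, [0.5219, 0.2358, 0.0111], [-90.0, -0.0, -10.2], [-0.4, -0.6, -0.1], 0.138)
True
(37.9, [0.5219, 0.2358, 0.0111], [-90.0, -0.0, -10.2], [-0.4, -0.6, -0.1], 0.138)
```

View pics/pl2.png

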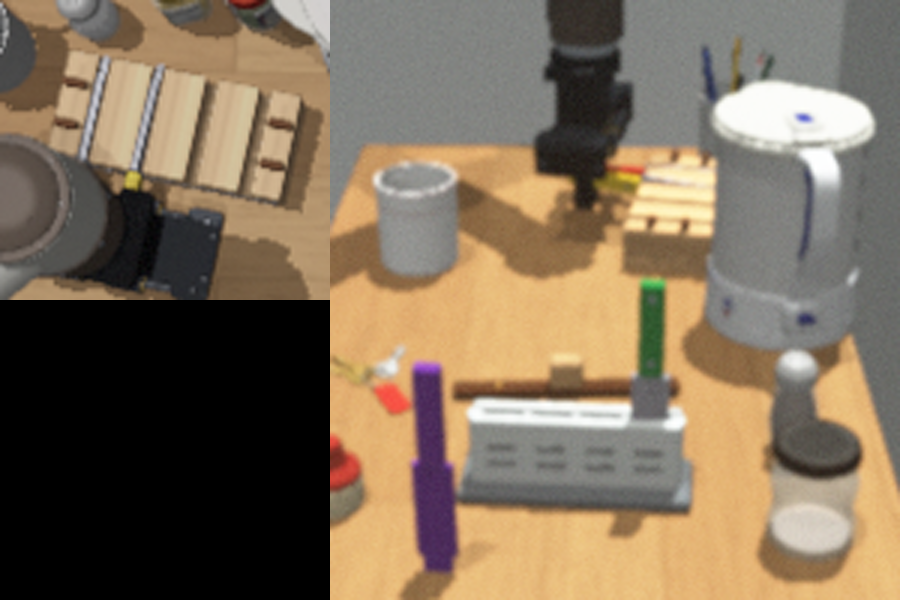

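Red and yellow are both in their slots. Green is next, followed by a clear look at the scene to check the spreaders and locate the guard.

```bash
python3 - <<'E'
from h import *
leave(.023)
ok=cycle(.578,-.278,-.023);print(ok)
if ok:
    leave(-.023); line([.40,-.25,.30],0,0,.3); env.gripper_to(.8)
    env.set_joints((np.array(env.read_state()['joint_positions'])+[-40,0,0,0,0,0]).tolist())
    fr=pic('pl3',[('top',(170,160,280,260)),('side',(300,150,420,250)),],3.2); print(st())
    im=cv2.resize(fr['top']['image'][195:305,330:390],None,fx=3,fy=3,interpolation=cv2.INTER_CUBIC);cv2.imwrite('pics/top3.png',fr['top']['image'])
    old=cv2.imread('pics/pl3.png');h=max(old.shape[0],im.shape[0]);o=np.zeros((h,old.shape[1]+im.shape[1],3),np.uint8);o[:old.shape[0],:old.shape[1]]=old;o[:im.shape[0],old.shape[1]:]=im
    cv2.imwrite('pics/pl3.png',o[:, :800] if o.shape[1]<=800 else cv2.resize(o,(800,int(h*800/o.shape[1]))))
    V=cv2.cvtColor(fr['top']['image'],cv2.COLOR_BGR2HSV)[...,2]
    m=np.zeros(V.shape,np.uint8);m[195:310,335:385]=V[195:310,335:385]<110
    n,l,s,c=cv2.connectedComponentsWithStats(m)
    for i in range(1,n):
        if s[i,4]>30:
            v,u=np.nonzero(l==i);W=onz(fr['top'],np.c_[u,v],.01)[:,:2];ev=np.linalg.svd(W-W.mean(0),full_matrices=False)[2][0]
            print(s[i].tolist(),W.mean(0).round(4),'ang',np.degrees(np.arctan(ev[1]/ev[0])).round(1),W.min(0).round(3),W.max(0).round(3))
    for t in('guard','mug_table','salt_shaker','pepper_shaker'):
        for n in('top','side'): print(t,n,[(np.round(d['xyz'],3).tolist(),round(d['score'],2)) for d in env.search_frame(fr[n],t)[:1]])
E
```

```text
grip (45.5, [0.5779, -0.2795, 0.1379], [-90.1, 0.0, -3.4], [0.2, -5.3, -2.3], 0.142)
above (48.2, [0.5641, -0.0507, 0.1356], [-90.0, -15.1, -0.1], [1.0, 0.0, 0.1], 0.134)
swung (51.8, [0.4431, -0.05, 0.0112], [-90.0, 0.0, 0.0], [0.8, 0.4, 0.1], 0.138)
in False (56.1, [0.515, 0.1905, 0.0412], [-90.0, -0.0, -10.2], [-0.6, -0.5, -0.5], 0.134)
down False (57.3, [0.5129, 0.1902, 0.0106], [-90.1, 0.1, -10.2], [-2.4, 1.3, -0.3], 0.135)
True
(63.5, [0.1467, -0.4484, 0.281], [-90.0, -0.0, -39.9], [0.2, 0.7, 0.3], 0.8)
[346, 195, 11, 36, 239] [ 0.6097 -0.1206] ang 3.9 [ 0.559 -0.132] [ 0.65  -0.105]
[350, 237, 8, 36, 243] [ 0.4964 -0.1266] ang 1.9 [ 0.451 -0.136] [ 0.541 -0.117]
guard top [([0.548, -0.129, 0.01], 0.65)]
guard side [([0.554, -0.134, 0.012], 0.98)]
mug_table top [([0.348, 0.132, 0.012], 0.96)]
mug_table side [([0.356, 0.09, 0.065], 0.89)]
salt_shaker top [([0.718, 0.26, 0.064], 0.79)]
salt_shaker side []
pepper_shaker top [([0.694, -0.216, 0.076], 0.55)]
pepper_shaker side [([0.689, -0.241, 0.066], 0.59)]
```

View pics/pl3.png

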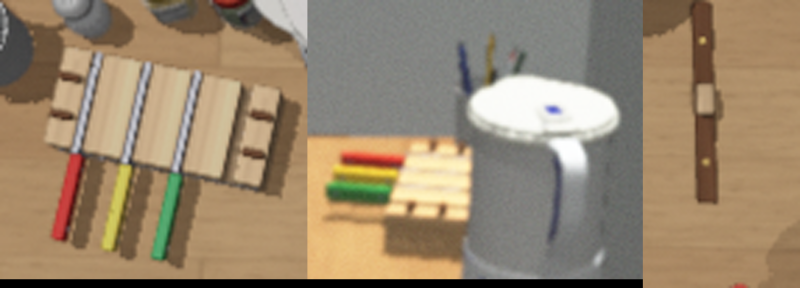

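All three are seated. The guard was knocked, and its centre is now near (0.552, -0.125). I'll refine its pose, grasp it and hover over the dock.

```bash
cat > g.py <<'E'
from h import *
def guard():
    f=env.grab_frame('top');hsv=cv2.cvtColor(f['image'],cv2.COLOR_BGR2HSV);rows=[]
    for v in range(192,276):
        u=[x for x in range(340,368) if hsv[v,x,2]<112 and hsv[v,x,1]>110]
        if 5<=len(u)<=9 and u[-1]-u[0]==len(u)-1: rows.append((np.mean(u),v))
    W=onz(f,np.array(rows),.009)[:,:2].astype(np.float32)
    vx,vy,x0,y0=cv2.fitLine(W,cv2.DIST_HUBER,0,.001,.001).ravel();a=np.degrees(np.arctan(vy/vx))
    b=cv2.cvtColor(f['image'],cv2.COLOR_BGR2GRAY).astype(float)
    col=[np.mean(b[v,351:356]) for v in range(215,255)]
    gr=[v for v,c in zip(range(215,255),col) if c>.5*(max(col)+np.median(col))]
    G=onz(f,[[353.5,np.mean(gr)]],.036)[0]
    cx=G[0];cy=y0+(cx-x0)*vy/vx
    print('rows',len(rows),'x ext',W[:,0].min(),W[:,0].max(),'ang',a,'grip rows',gr,'c',cx,cy)
    return cx,cy,a
E
python3 - <<'E'
from g import *
x,y,a=guard()
for q,o in(([x,y,.013],a+90),([x,y,.013],a-90),([D[0],D[1],.06],DY+180),([D[0],D[1],.06],DY)):
    print(o,np.round(env.inverse_kinematics(list(map(float,q)),[-90,0,float(o)]),0))
E
```

```text
rows 50 x ext 0.45369577 0.64226216 ang 2.7035525 grip rows [227, 228, 229, 230, 231, 232, 233, 234, 235, 236, 237] c 0.551009697508372 -0.12399802922511402
92.70355 [  4.  30. -22.   0. -38.  -1.]AttributeError: 'NoneType' object has no attribute 'rint'

The above exception was the direct cause of the following exception:

Traceback (most recent call last):
TypeError: loop of ufunc does not support argument 0 of type NoneType which has no callable rint method
```

```bash
python3 - <<'E'
from g import *
x,y,a=guard();o=float(a+90);f=float
env.goto([f(x),f(y),.2],[-90,0,o])
env.gripper_to(.75)
env.move_straight([f(x),f(y),.013],rate=.12,force_limit=15);print(st())
env.gripper_to(0,grasp_force=30);print(st())
env.move_straight([f(x),f(y),.2],rate=.15)
env.move_straight([.43,-.04,.2],[-90,0,130],rate=.2)
P=DY+180
env.move_straight([.45,.17,.2],[-90,0,P],rate=.2)
env.move_straight([f(D[0]),f(D[1]),.15],rate=.2)
env.move_straight([f(D[0]),f(D[1]),.085],rate=.1);print(st())
pic('g1',[('top',(170,150,290,250)),('side',(290,130,420,230))],3.2)
E
```

```text
rows 50 x ext 0.45369577 0.64226216 ang 2.7035525 grip rows [227, 228, 229, 230, 231, 232, 233, 234, 235, 236, 237] c 0.551009697508372 -0.12399802922511402
(68.1, [0.5515, -0.124, 0.0137], [-90.1, 0.0, 92.7], [-0.4, 0.2, 0.2], 0.748)
(68.8, [0.5512, -0.124, 0.013], [-90.0, 0.0, 92.7], [0.4, 0.5, 0.7], 0.342)
(74.1, [0.6223, 0.1947, 0.0858], [-90.0, 0.1, 169.8], [1.0, -0.2, -1.1], 0.344)
```

View pics/g1.png

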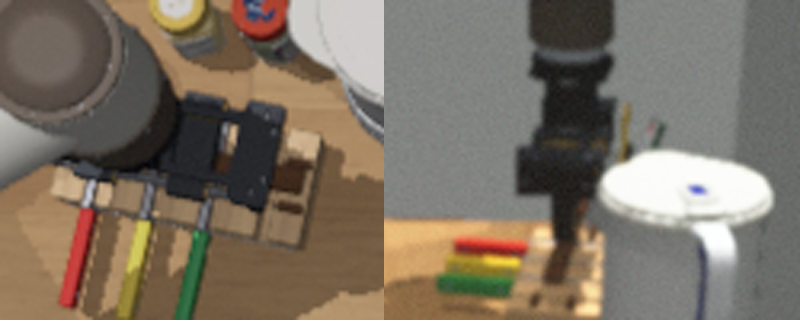

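```bash
python3 - <<'E'
from g import *
f=float
r=env.move_straight([f(D[0]),f(D[1]),.0595],rate=.03,force_limit=6);print(r,st())
f=env.grab_frame('top')
im=cv2.resize(f['image'][165:245,180:290],None,fx=6,fy=6,interpolation=cv2.INTER_CUBIC)
for X in(-.0135,.0135,-.01,.01):
    z=.055 if abs(X)>.012 else .057
    uv=(proj(f,np.array([dockp(X,-.1,z),dockp(X,-.07,z)]))-[180,165]+.5)*6
    cv2.line(im,*[tuple(int(round(q)) for q in w) for w in uv],(0,0,255) if z==.055 else (0,255,0),1)
cv2.imwrite('pics/g2.png',im)
E
```

```text
True (75.0, [0.6215, 0.1943, 0.0601], [-89.9, -0.0, 169.8], [-0.1, -0.8, 4.2], 0.341)
```

View pics/g2.png

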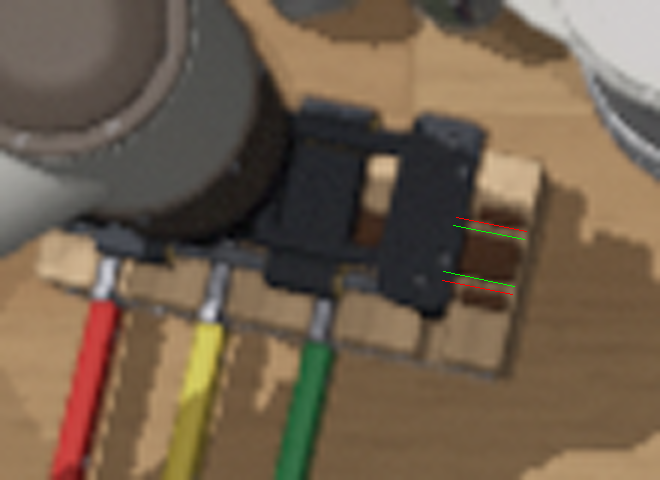

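Contact came at the expected seated height (TCP 0.060), with the bar between the ribs. Releasing, withdrawing and checking.

```bash
python3 - <<'E'
from g import *
env.gripper_to(.55);env.dwell(.3)
s=env.read_state()['position']
env.move_straight([float(s[0]),float(s[1]),.2],rate=.12)
env.move_straight([.42,.1,.28],rate=.25)
q=env.read_state()['joint_positions'];q=np.array(q);q[0]=-75
env.set_joints(q.tolist());env.dwell(.3);print(st())
fr=pic('f1',[('top',(175,155,285,255)),('side',(300,140,420,240))],3.4)
f=fr['top']
R=lambda uv,z:onz(f,uv,z)[:,:2]
for t in('mug_table','salt_shaker','pepper_shaker','guard'):
    for n in('top','side'): print(t,n,[(np.round(d['xyz'],3).tolist(),round(d['score'],2)) for d in env.search_frame(fr[n],t)[:1]])
g=f['image'].astype(int);hsv=cv2.cvtColor(f['image'],cv2.COLOR_BGR2HSV)
m=np.zeros((480,640),np.uint8);m[175:235,183:280]=((hsv[...,2]<125)&(hsv[...,1]>110)&(hsv[...,2]>30))[175:235,183:280]
n,l,s,c=cv2.connectedComponentsWithStats(m);
for i in np.argsort(-s[1:,4])[:4]+1:
    v,u=np.nonzero(l==i);W=R(np.c_[u,v],.057);r=cv2.minAreaRect(W.astype(np.float32));print(s[i].tolist(),W.mean(0).round(4),np.round(r[0],4),np.round(r[1],4),round(r[2],1))
E
```

```text
(81.2, [-0.0498, -0.4294, 0.2795], [-89.8, -0.2, 59.7], [0.2, 0.1, 1.3], 0.551)
mug_table top [([0.349, 0.128, 0.013], 0.89)]
mug_table side [([0.352, 0.085, 0.062], 0.71)]
salt_shaker top [([0.716, 0.262, 0.064], 0.83)]
salt_shaker side [([0.61, 0.104, 0.049], 0.43)]
pepper_shaker top [([0.695, -0.219, 0.078], 0.8)]
pepper_shaker side [([0.692, -0.237, 0.062], 0.87)]
guard top [([0.618, 0.186, 0.058], 0.94)]
guard side [([0.62, 0.176, 0.06], 0.68)]
[183, 175, 41, 29, 395] [0.6442 0.2719] [0.6505 0.255 ] [0.1133 0.0559] 80.4
[230, 199, 37, 13, 246] [0.6106 0.1393] [0.6116 0.1401] [0.0896 0.0207] 79.2
[265, 196, 12, 34, 153] [0.5968 0.0824] [0.5923 0.0825] [0.0147 0.0846] 80.5
[195, 216, 12, 19, 116] [0.5568 0.2564] [0.5566 0.2567] [0.0201 0.046 ] 79.4
```

View pics/f1.png

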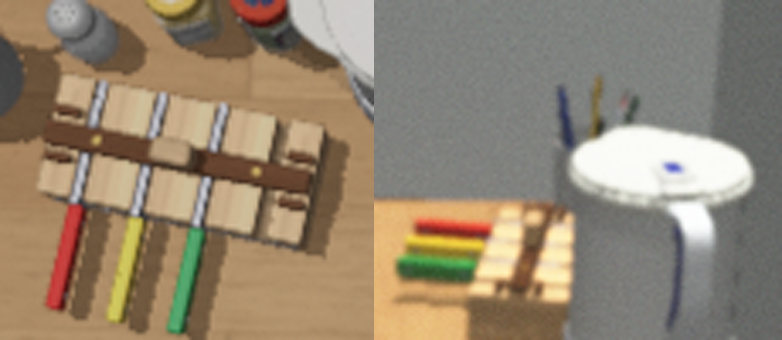

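```bash
python3 -c "
from workcell import env
env.close_job();print(env.read_state()['clock'])"
```

```text
the job is handed in; nothing more can be done
the job is handed in; nothing more can be done
```

The job is done and handed in at about 81 s of the 210 s allowed; no verdict is reported. Only three spreaders were there: red, yellow and green (blue absent). I swung each one level on the table and seated it in the dock slot at y = +69, +23 and −23 mm respectively. The purple look-alike was left alone.

The guard bar had been knocked a few centimetres before I reached it. I found it again and laid it across the dock, grip up.

**Last checks**
- **Spreaders:** in the final picture all three look level in their slots, handles out at the front. I judged their depth and angle from the pictures and the final lowering heights; I did not measure them separately.
- **Guard bar:** the lowering touched down at the seated height, to about 0.1 mm. The final picture puts it about 0.3 mm off the middle across the channel and roughly 3 mm off along it.
- **Mug and shakers:** the top-view readings were within about 5 mm of where they were at the start. The arm ended clear of everything.
- **Disagreement:** the side view gave one false "salt shaker" reading at the dock (score 0.43). The top view (0.83) and the picture show the shaker where it was.
- **First swing:** an early attempt asked for a lean the wrist joint could not reach. It was refused without moving anything, so I used a smaller lean.

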